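# Load the bottle bay

### The job

Load the small white bottle into the bottle bay: slide the bay's retaining gate fully aside, stand the bottle upright in the square pocket, setting it down gently, and slide the gate fully back over it. Leave the tall pump spray where it stands.

Things in the scene. Friction and masses are not known exactly. Their poses are not given: they have to be found in the camera images.
- bottle_center (a point): Centre, half-way up, of the small plain white bottle that is to be loaded; it stands loose and upright on the table. Round body 30 mm in diameter up to 40 mm, then a 24 mm cap; 55 mm tall in all, about 45 g. z axis up along the bottle.
- pocket (a point): Floor centre of the fixed bay's square pocket, 6 mm above the table: 50 x 50 mm inside, rim 5 mm thick and 10 mm above the floor. z up, y along the gate's travel (to open), x to the bay's rear wall (65 mm high, front face at x = +52 mm). Base 95 x 210 mm, from y = -50 to +160. The closed gate plate lies over the pocket, underside 60 mm above this point; with it aside nothing else is near.
- gate_grip (a point): Where to grip the gate: the middle of its upright fin, 10 mm below the fin's top. Fin 12 mm thick along y (direction of travel), 44 mm long along x, 36 mm high, on the gate's flat plate (60 mm along y), whose top is 26 mm below this point. Axes as for the pocket. With the gate closed it is straight above the pocket centre, 96 mm above the table.
- gate (a joint): Travel of the retaining gate in m along the bay's y axis: 0 = fully closed over the pocket (against its stop), 0.11 = fully aside (against its stop). It starts closed or a little ajar (up to 0.02), slides with about 1.5 N of friction plus 6 N per m/s, no spring, and stays where it is left.
- spray: Tall white pump spray bottle, 44 mm in diameter, 136 mm tall, standing loose on the table near the work; a bystander, not to be moved. Origin at the centre of its underside, z up.
Things that resemble listed ones, but are neither listed nor needed, are in the scene too. Of the things like the part that bears bottle_center, leave any that is red; of the rest the smaller one is meant.

How it is judged:
On the way, in this order (a step that is already met when the one before it is completed fails the run):
1. the gate is slid aside (value of joint gate above 0.09 m), for 0.1 s.
2. with the gate aside, the bottle stands upright in the pocket (value of joint gate above 0.085 m and horizontal distance between bottle_center and pocket below 0.017 m and z of bottle_center in the frame of pocket below 0.032 m and angle between bottle_center's own z axis and vertical below 0.17 rad), for 0.2 s.
At the end, for the whole second after the job is handed in: The bottle stands upright (within 10 degrees) on the floor of the pocket, its axis within 17 mm of the pocket's centre, and the gate is closed over it to within 10 mm of its stop and at rest (value of joint gate below 0.01 m and horizontal distance between bottle_center and pocket below 0.017 m and z of bottle_center in the frame of pocket between 0.022 and 0.032 m and angle between bottle_center's own z axis and vertical below 0.17 rad and velocity of joint gate between -0.01 and 0.01 m/s); the robot touches nothing.
It fails at once if the pump spray is moved by more than 30 mm (distance of spray from where it was at the start of the episode above 0.03 m).
It fails at once if the bottle is dropped into the bay from more than about 30 mm (horizontal distance between bottle_center and pocket below 0.06 m and linear speed of small_bottle above 0.75 m/s and contact force between the fingers and small_bottle below 0.1 N).
It also fails if it takes over 58 s, if anything falls off the work surface, if the arm or the gripper's body presses on something with over 40 N, if the wrist force passes 120 N, or if a joint passes its speed limit or range.

### The arm

A 6-joint arm with a two-finger parallel gripper is mounted at the origin on the work surface; the furniture and walls round the work are solid. World frame = base frame: x ahead of the robot, y to its left, z up, the work surface at z = 0. Lengths are in m, angles in rad, forces in N, time in s.
With the tool pointing down it reaches from about 0.25 to 0.775 m from the base axis. Payload 4 kg.
Tool frame: the origin (TCP) lies at the centre of the arm's flange, where the gripper is bolted on; the fingertips stand ahead of it and the grasp point (between the pads) lies 180 mm ahead of it (robot.tcp_to_tips is the z of the fingertips in the tool frame, in m); z points along the fingers, y is the direction in which the jaws open and shut (so a half turn about z gives the same grasp; the last joint's range is limited). The gripper opens to 94 mm and grips with 3 to 60 N. Pads are 16 mm wide; open, the fingers measure 119 mm over their backs; the gripper's body (75 mm by 177 mm) begins 78 mm behind the grasp point.
Start: joints at [-0.103, 0.087, 1.371, -0, 1.684, -0.103], TCP at [0.55, -0, 0.405] pointing down, gripper open.
Joint ranges: [-3.1, 3.1], [-0.76, 2.03], [0.27, 2.55], [-1.08, 4.22], [0.17, 2.65], [-2.57, 2.57]. Speed limits (rad/s): [2.79, 2.79, 3.14, 3.14, 3.14, 3.14].

### API

Orientations are given as [roll, pitch, yaw] about the fixed x, y, z axes, in that order (R = Rz(yaw) Ry(pitch) Rx(roll)).
In Python, from bench import robot gives the robot as it stands.
- The arm moves only by the tool move_arm, never from a script. Its argument "increments" is a list that holds one entry, the list of rows, each a list of 7 numbers: the opening, from 0 (shut) to 1 (fully open), then the shift along the tool's x, y, z as a fraction of full scale, then the turn, a rotation vector about the tool's x, y, z as a fraction of full scale. In form: [[[jaw, dx, dy, dz, rx, ry, rz], ...]]. A call has 1 to 8 rows; each row is the pose to reach, as a shift and turn from the pose commanded when the call began, along the tool's axes at that moment; what a row does not reach only later rows make up. Full scale, the value 1, is 0.1 m for a shift and pi/2 rad for a turn. A row lasts 1/12 s, in which the tool goes at most 41.7 mm and 7.16 degrees, less where a joint would pass 70% of its speed; a pose out of reach is approached as far as the arm can. A call with a number of a shift or a turn outside -1 to 1 is refused whole. A call with a gripper value outside its range is refused whole. The fingers move at their own pace and stop on an object; the grip force is fixed at half the most. Time passes only in rows, so rows that repeat a pose let the fingers close. It gives the time, the measured TCP pose, the force and the opening at its end, in the units of the state.
- robot.get_obs(): the state, without advancing time (a new reading comes with each control period).
- robot.snapshot(name): name is "scene" or "side" or "wrist"; returns (picture, depth): 420x560x3 uint8, red, green, blue; 420x560 float32, m along the optical axis (not along the pixel's ray), 0 where there is no reading.
- robot.camera_params(name): a dict with "mtx" (3x3 intrinsics, pixels), "R" (3x3) and "t" (3): a world point X has camera coordinates R X + t. Camera axes: x right, y down, z forward; pixel columns grow to the right and rows downward; lengths in m; the calibration is good to about 2 mm. A picture is of the moment at which its call begins: read the wrist's pose just before it. camera_params takes no time and is no camera call; for the wrist camera it gives the pose at the moment of the call.
- robot.close_job(): hands the job in, once; it reports no verdict.
The state is a dict: "time": time; "joint_positions": joint angles; "qvel": joint speeds; "joint_torque": joint torques, N m; "tool_pos": TCP position; "ee_rot": TCP orientation; "wrist_force": force on the tool from outside, world axes, zero at the start; "wrist_torque": the same for the moment, N m; "width": finger opening in m.
Only numpy, scipy, OpenCV 4.12 (cv2) and the standard library are available. Lean on these libraries where they do the work, as an engineer would, in place of code of your own. Each camera call takes 0.05 s, during which the arm holds its last target.

## Working session

There is one attempt and no reset: what is moved stays moved. The work goes in short steps, Python scripts to look and compute and a tool call to move; the robot and the scene stay as the last step left them, time stands still between calls to the robot, and variables do not carry over. Pictures are saved under pics/ and viewed, and the job is handed in when it is done.

Besides the shell and the picture viewer there is one more tool, called after "Request:" as name(argument=value, ...) on one line, values as JSON. move_arm: Moves the arm, as the interface text tells. Its arguments: {"type":"object","properties":{"increments":{"type":"array","items":{"type":"array","items":{"type":"array","items":{"type":"number","minimum":-1,"maximum":1}}}}},"required":["increments"]}

```bash
mkdir -p pics; ls; python3 - <<'E'
from bench import robot
import cv2,numpy as np
o=robot.get_obs();print(o, robot.tcp_to_tips)
for n in("scene","side"):
    p,d=robot.snapshot(n);cv2.imwrite(f"pics/{n}0.png",p[:,:,::-1]);np.save(f"pics/{n}0.npy",d)
    c=robot.camera_params(n);print(n,c)
E
```

```text
pics
{'time': 0.0, 'joint_positions': array([-1.03104889e-01,  8.79572207e-02,  1.37227665e+00,  2.67015642e-05,
        1.68360244e+00, -1.03092360e-01]), 'qvel': array([-0.00168973, -0.00159451,  0.00038772, -0.00066063, -0.00128523,
        0.00193378]), 'joint_torque': array([ 1.28542815e-03, -3.40182602e+01, -3.02423716e+01,  7.18220207e-02,
        3.29729996e-02, -1.13141955e-04]), 'tool_pos': array([5.49882531e-01, 8.88552766e-06, 4.03491118e-01]), 'ee_rot': array([-3.13936364e+00, -2.57292234e-04,  1.57078649e+00]), 'wrist_force': array([-0.50763811, -0.36862144,  0.61952306]), 'wrist_torque': array([0.06925117, 0.02390375, 0.01728251]), 'width': 0.09399115416369858} 0.1992
scene {'mtx': array([[535.58962358,   0.        , 284.01061939],
       [  0.        , 535.58962358, 199.89268615],
       [  0.        ,   0.        ,   1.        ]]), 'R': array([[ 0.82172142, -0.5698231 , -0.00869158],
       [-0.42323224, -0.59997263, -0.67890155],
       [ 0.38163908,  0.5615465 , -0.73417786]]), 't': array([-0.46519496,  0.21289825,  0.81179137])}
side {'mtx': array([[487.01268951,   0.        , 280.7424621 ],
       [  0.        , 487.01268951, 205.66781799],
       [  0.        ,   0.        ,   1.        ]]), 'R': array([[ 0.89799362, -0.43958775, -0.01923718],
       [-0.22366708, -0.41838549, -0.88029917],
       [ 0.37892018,  0.79480576, -0.47402881]]), 't': array([-0.47604578,  0.11659888,  0.80623242])}
```

View pics/scene0.png

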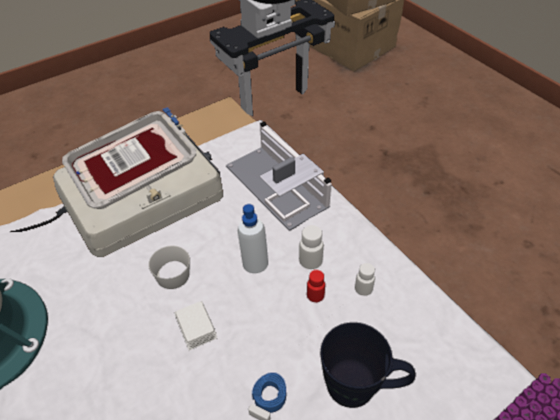

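View pics/side0.png

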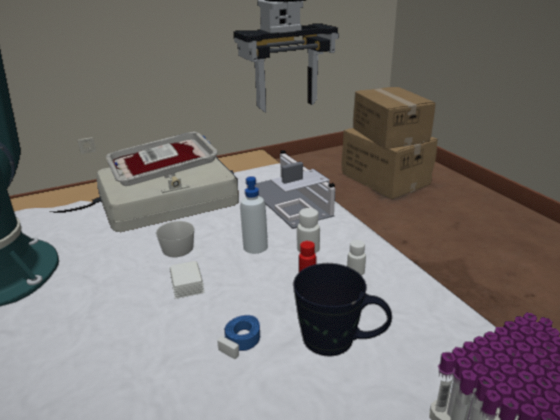

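The scene view shows the small white bottle at about (365,280), a larger white one at (312,247), a red one at (316,287), the spray at (253,243) and the bay at about (285,180) with its grey fin at (284,170).

```bash
cat > h.py <<'E'
import numpy as np,cv2
from bench import robot
def pts(n,d):
    c=robot.camera_params(n);K=c["mtx"];h,w=d.shape
    u,v=np.meshgrid(np.arange(w),np.arange(h))
    X=np.stack([(u-K[0,2])/K[0,0]*d,(v-K[1,2])/K[1,1]*d,d],-1)
    return (X-c["t"])@c["R"]
def ray(n,u,v,z):
    c=robot.camera_params(n);K=c["mtx"]
    r=c["R"].T@np.array([(u-K[0,2])/K[0,0],(v-K[1,2])/K[1,1],1]);o=-c["R"].T@c["t"]
    return o+r*(z-o[2])/r[2]
E
python3 - <<'E'
from h import *
np.set_printoptions(precision=3,suppress=True)
for n,bx in(("scene",(210,110,400,310)),("side",(230,140,400,300))):
    d=np.load(f"pics/{n}0.npy");P=pts(n,d)
    im=cv2.imread(f"pics/{n}0.png");a,b,c,e=bx
    cv2.imwrite(f"pics/{n}0z.png",cv2.resize(im[b:e,a:c],None,fx=4 if n=="side" else 3,fy=4 if n=="side" else 3,interpolation=cv2.INTER_CUBIC)[:600,:800])
    pp={"scene":[(365,280),(366,268),(312,247),(253,250),(284,170),(284,160),(287,205),(300,175),(328,190),(263,130)],"side":[(357,265),(356,246),(308,240),(254,230),(291,172),(295,210),(310,180)]}[n]
    for u,v in pp: print(n,u,v,P[v,u],im[v,u])
    # height-band map
    print("table",np.median(P[300:400,100:250,2]) )
E
```

```text
scene 365 280 [ 0.532 -0.271  0.038] [166 170 174]
scene 366 268 [ 0.539 -0.263  0.055] [210 213 217]
scene 312 247 [ 0.494 -0.183  0.057] [130 133 136]
scene 253 250 [ 0.412 -0.137  0.061] [139 138 138]
scene 284 170 [ 0.537 -0.044  0.093] [67 65 65]
scene 284 160 [ 0.543 -0.034  0.106] [159 152 155]
scene 287 205 [ 0.539 -0.049  0.007] [134 128 129]
scene 300 175 [ 0.567 -0.049  0.068] [202 193 197]
scene 328 190 [ 0.596 -0.095  0.052] [122 122 128]
scene 263 130 [0.586 0.1   0.061] [146 143 148]
table 0.0031133654719204904
side 357 265 [ 0.529 -0.279  0.023] [119 123 121]
side 356 246 [ 0.53  -0.271  0.055] [191 191 188]
side 308 240 [ 0.491 -0.186  0.03 ] [ 96  99 137]
side 254 230 [ 0.412 -0.14   0.048] [135 132 126]
side 291 172 [ 0.532 -0.044  0.091] [68 65 63]
side 295 210 [ 0.541 -0.042  0.005] [114 107 104]
side 310 180 [ 0.148 -0.801  0.476] [187 176 173]
table 0.0042577127632761926
```

View pics/scene0z.png

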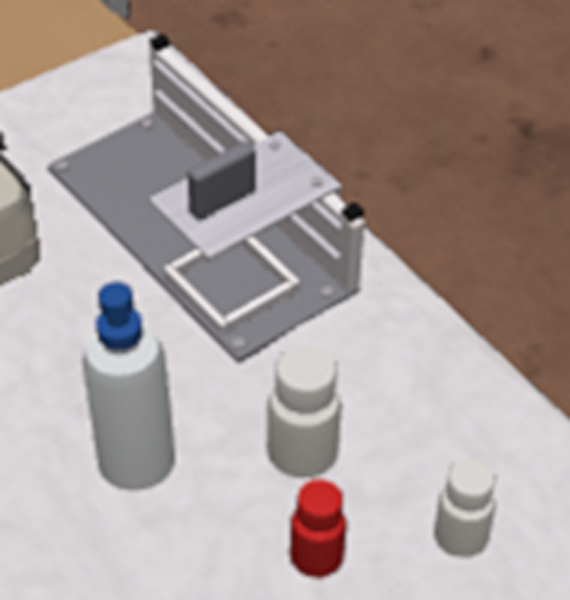

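```bash
python3 - <<'E'
from h import *
np.set_printoptions(precision=4,suppress=True)
f=lambda x,y,z:ray("scene",210+(x-1)/3,110+(y-1)/3,z)
A=f(50,168,.006);B=f(240,358,.006);C=f(358,290,.006)
print("base",A,B,C, np.linalg.norm(A-B),np.linalg.norm(B-C),"yaw y",np.degrees(np.arctan2(*(A-B)[1::-1])),"yaw x",np.degrees(np.arctan2(*(C-B)[1::-1])))
for q in[(165,268),(225,325),(298,282)]:print("rim",f(*q,.016))
d=np.load("pics/scene0.npy");P=pts("scene",d);im=cv2.imread("pics/scene0.png").astype(int)
reg=np.zeros(d.shape,bool);reg[130:235,220:335]=1
z=P[...,2]
m=reg&(im.sum(2)<280)&(z>.078)&(z<.115)
Q=P[m];print("fin n",len(Q),Q.min(0),Q.max(0),cv2.minAreaRect((Q[:,:2]*1000).astype(np.float32)))
for lo,hi,nm in((.064,.076,"plate"),(.100,.115,"fintop"),(.012,.022,"rim"),(0.003,.0095,"base")):
    mm=(reg&(z>lo)&(z<hi)).astype(np.uint8)
    mm&=(P[...,0]>.4).astype(np.uint8)
    n,L,S,Cc=cv2.connectedComponentsWithStats(mm)
    k=1+np.argmax(S[1:,4]);Q=P[L==k];print(nm,len(Q),Q.mean(0),cv2.minAreaRect((Q[:,:2]*1000).astype(np.float32)))
for n,r in(("scene",(250,300,350,385)),("side",(235,280,340,375))):
    d=np.load(f"pics/{n}0.npy");P=pts(n,d);R=np.zeros(d.shape,bool);R[r[0]:r[1],r[2]:r[3]]=1
    Q=P[R&(P[...,2]>.012)&(P[...,2]<.075)];T=Q[Q[:,2]>.051]
    print(n,len(Q),"top",len(T),T.mean(0),T.min(0),T.max(0),cv2.minEnclosingCircle((T[:,:2]*1000).astype(np.float32)))
    b=Q[Q[:,2]<.036]
    print(cv2.minEnclosingCircle((b[:,:2]*1000).astype(np.float32)))
E
```

```text
base [0.5016 0.107  0.006 ] [ 0.5105 -0.0979  0.006 ] [ 0.6006 -0.0953  0.006 ] 0.2050506701488755 0.09012428619924495 yaw y 92.48422145189792 yaw x 1.6214187354629714
rim [ 0.5093 -0.0198  0.016 ]
rim [ 0.5131 -0.0788  0.016 ]
rim [ 0.5689 -0.076   0.016 ]
fin n 339 [ 0.4109 -0.1277  0.078 ] [ 0.5594 -0.0347  0.115 ] ((481.62213134765625, -75.75376892089844), (167.9611358642578, 28.887531280517578), 32.22426986694336)
plate 1253 [ 0.5639 -0.0374  0.07  ] ((554.9063720703125, -4.504974365234375), (99.67575073242188, 187.72479248046875), 3.6410980224609375)
fintop 168 [ 0.5384 -0.0413  0.1053] ((540.0068969726562, -39.837093353271484), (43.497154235839844, 12.715476036071777), 3.8911776542663574)
rim 298 [ 0.5362 -0.0551  0.0156] ((540.727783203125, -48.0666389465332), (62.7730598449707, 60.65528869628906), 1.7705968618392944)
base 3291 [0.5481 0.0245 0.006 ] ((546.890625, 23.164108276367188), (345.17535400390625, 125.17965698242188), 88.25984954833984)
scene 464 top 169 [ 0.5386 -0.2658  0.0552] [ 0.5278 -0.2767  0.0511] [ 0.5515 -0.2532  0.0579] ((539.565673828125, -265.3901062011719), 12.384237289428711)
((538.6669921875, -265.6163330078125), 15.176349639892578)
side 487 top 123 [ 0.5311 -0.2709  0.0552] [ 0.4483 -0.3567  0.0514] [ 0.5471 -0.2528  0.0749] ((497.24371337890625, -306.848388671875), 68.09674835205078)
((534.2780151367188, -267.3099365234375), 15.140213966369629)
```

Measured: bay yaw about 2.5°, pocket at (0.540,-0.048), fin at (0.540,-0.040) so the gate is a little ajar, bottle at about (0.537,-0.266), spray at about (0.41,-0.13). Next I move above the fin while turning the jaws to lie along the gate's travel.

Request:
move_arm(increments=[[[1, -0.05, -0.01, 0.1, 0, 0, 0.077], [1, -0.1, -0.03, 0.2, 0, 0, 0.154], [1, -0.15, -0.05, 0.3, 0, 0, 0.231], [1, -0.2, -0.06, 0.4, 0, 0, 0.308], [1, -0.25, -0.07, 0.5, 0, 0, 0.385], [1, -0.31, -0.08, 0.55, 0, 0, 0.462], [1, -0.36, -0.09, 0.6, 0, 0, 0.54], [1, -0.41, -0.1, 0.65, 0, 0, 0.617]]])

```text
time: 0.77
tool_pos: [0.5397, -0.0412, 0.3386]
ee_rot: [-3.141, 0.001, 0.596]
wrist_force: [-0.8, 1.0, -0.1]
width: 0.0941
```

Request:
move_arm(increments=[[[1, 0, 0, 0, 0, 0, 0.077], [1, 0, 0, 0, 0, 0, 0.154], [1, 0, 0, 0, 0, 0, 0.231], [1, 0, 0, 0, 0, 0, 0.308], [1, 0, 0, 0, 0, 0, 0.356], [1, 0, 0, 0, 0, 0, 0.356], [1, 0, 0, 0, 0, 0, 0.356]]])

```text
time: 1.35
tool_pos: [0.5399, -0.041, 0.3392]
ee_rot: [-3.141, 0.001, 0.044]
wrist_force: [0.4, -0.7, 0.4]
width: 0.0943
```

```bash
python3 - <<'E'
from h import *
np.set_printoptions(precision=4,suppress=True)
o=robot.get_obs();print(o["time"],o["tool_pos"],o["ee_rot"])
p,d=robot.snapshot("wrist");c=robot.camera_params("wrist");np.save("pics/w1.npy",d)
cv2.imwrite("pics/w1.png",p[:,:,::-1])
P=pts("wrist",d);z=P[...,2]
for lo,hi in((.064,.076),(.100,.112),(.012,.022)):
    mm=((z>lo)&(z<hi)&(abs(P[...,0]-.54)<.08)&(abs(P[...,1]+.04)<.08)).astype(np.uint8)
    n,L,S,Cc=cv2.connectedComponentsWithStats(mm)
    k=1+np.argmax(S[1:,4]);Q=P[L==k];print(lo,len(Q),Q.mean(0),cv2.minAreaRect((Q[:,:2]*1000).astype(np.float32)))
E
```

```text
1.35 [ 0.5399 -0.041   0.3392] [-3.1414  0.0009  0.0445]
0.064 8923 [ 0.5655 -0.036   0.0697] ((555.770751953125, -27.72119903564453), (98.34588623046875, 132.0338134765625), 2.387483835220337)
0.1 981 [ 0.5405 -0.0383  0.1056] ((539.404541015625, -38.46814727783203), (43.235538482666016, 11.550668716430664), 2.1454124450683594)
0.012 113 [ 0.5413 -0.0754  0.0158] ((540.5317993164062, -75.76580047607422), (58.22856521606445, 2.4767394065856934), 2.6002426147460938)
```

View pics/w1.png

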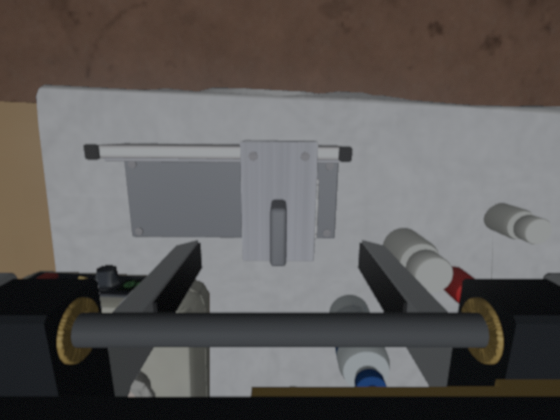

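The wrist view shows the fin at (278,232) between the fingers, the plate over the pocket and the large bottle, spray and small bottle to the right. I descend onto the fin and close.

Request:
move_arm(increments=[[[1, 0, -0.02, 0.2, 0, 0, 0], [1, 0, -0.02, 0.4, 0, 0, 0], [1, 0, -0.02, 0.58, 0, 0, 0], [1, 0, -0.02, 0.62, 0, 0, 0], [0, 0, -0.02, 0.62, 0, 0, 0], [0, 0, -0.02, 0.62, 0, 0, 0], [0, 0, -0.02, 0.62, 0, 0, 0], [0, 0, -0.02, 0.62, 0, 0, 0]]])

```text
time: 2.07
tool_pos: [0.5404, -0.0391, 0.2794]
ee_rot: [3.141, -0.003, 0.043]
wrist_force: [-0.4, -0.4, -0.2]
width: 0.0707
```

Request:
move_arm(increments=[[[0, 0, 0, 0, 0, 0, 0], [0, 0, 0, 0, 0, 0, 0], [0, 0, 0, 0, 0, 0, 0]]])

```text
time: 2.32
tool_pos: [0.54, -0.039, 0.2783]
ee_rot: [3.141, -0.001, 0.042]
wrist_force: [0.6, 0.3, -0.4]
width: 0.0507
```

Request:
move_arm(increments=[[[0, 0, 0, 0, 0, 0, 0], [0, 0, 0, 0, 0, 0, 0], [0, 0, 0, 0, 0, 0, 0], [0, 0, 0, 0, 0, 0, 0], [0, 0, 0, 0, 0, 0, 0], [0, 0, 0, 0, 0, 0, 0], [0, 0, 0, 0, 0, 0, 0]]])

```text
time: 2.9
tool_pos: [0.5399, -0.0391, 0.2776]
ee_rot: [3.141, 0.0, 0.042]
wrist_force: [-1.0, 0.1, 0.2]
width: 0.0119
```

The grip holds at 11.9 mm, the fin's thickness. I slide the gate open.

Request:
move_arm(increments=[[[0, 0, -0.1, 0, 0, 0, 0], [0, 0, -0.25, 0, 0, 0, 0], [0, 0, -0.4, 0, 0, 0, 0], [0, 0, -0.55, 0, 0, 0, 0], [0, 0, -0.7, 0, 0, 0, 0], [0, 0, -0.8, 0, 0, 0, 0], [0, 0, -0.9, 0, 0, 0, 0], [0, 0, -0.95, 0, 0, 0, 0]]])

```text
time: 3.57
tool_pos: [0.5362, 0.0571, 0.2777]
ee_rot: [3.142, -0.002, 0.043]
wrist_force: [3.3, -2.4, -2.4]
width: 0.0115
```

Request:
move_arm(increments=[[[0, 0, -0.02, 0, 0, 0, 0], [0, 0, -0.04, 0, 0, 0, 0], [0, 0, -0.06, 0, 0, 0, 0], [0, 0, -0.06, 0, 0, 0, 0]]])

```text
time: 3.9
tool_pos: [0.536, 0.0619, 0.2777]
ee_rot: [-3.141, -0.001, 0.042]
wrist_force: [3.8, 0.4, -3.0]
width: 0.0117
```

Request:
move_arm(increments=[[[0, 0, -0.02, 0, 0, 0, 0], [0, 0, -0.04, 0, 0, 0, 0], [0, 0, -0.06, 0, 0, 0, 0], [0, 0, -0.06, 0, 0, 0, 0]]])

```text
time: 4.23
tool_pos: [0.536, 0.0642, 0.2777]
ee_rot: [3.131, -0.001, 0.04]
wrist_force: [5.2, -14.8, -3.4]
width: 0.0118
```

The stop is felt at y≈0.063 (−15 N), so the gate is fully open, and this puts the pocket at about (0.5406,−0.047). I release and lift.

Request:
move_arm(increments=[[[0, 0, 0.03, 0, 0, 0, 0], [0.6, 0, 0.03, 0, 0, 0, 0], [0.6, 0, 0.03, 0, 0, 0, 0], [0.6, 0, 0.03, 0, 0, 0, 0], [0.6, 0, 0.03, 0, 0, 0, 0], [0.6, 0, 0.03, -0.1, 0, 0, 0], [0.6, 0, 0.03, -0.4, 0, 0, 0], [0.6, 0, 0.03, -0.6, 0, 0, 0]]])

```text
time: 4.9
tool_pos: [0.5353, 0.0653, 0.3395]
ee_rot: [-3.141, 0.0, 0.043]
wrist_force: [0.7, -0.7, 1.1]
width: 0.0544
```

Request:
move_arm(increments=[[[0.6, 0, 0.3, 0, 0, 0, 0], [0.6, 0, 0.6, 0, 0, 0, 0], [0.6, 0, 0.9, 0, 0, 0, 0], [0.6, 0, 1, 0, 0, 0, 0], [0.6, 0, 1, 0, 0, 0, 0]]])

```text
time: 5.32
tool_pos: [0.5397, -0.0367, 0.3384]
ee_rot: [3.141, -0.001, 0.039]
wrist_force: [0.3, -0.3, -1.1]
width: 0.0565
```

```bash
python3 - <<'E'
from h import *
np.set_printoptions(precision=4,suppress=True)
o=robot.get_obs();print(o["time"],o["tool_pos"],o["ee_rot"])
p,d=robot.snapshot("wrist");cv2.imwrite("pics/w2.png",p[:,:,::-1]);P=pts("wrist",d);z=P[...,2]
def rect(lo,hi,cx,cy,w):
    mm=((z>lo)&(z<hi)&(abs(P[...,0]-cx)<w)&(abs(P[...,1]-cy)<w)).astype(np.uint8)
    n,L,S,Cc=cv2.connectedComponentsWithStats(mm)
    k=1+np.argmax(S[1:,4]);Q=P[L==k];print(lo,len(Q),Q.mean(0),cv2.minAreaRect((Q[:,:2]*1000).astype(np.float32)),cv2.minEnclosingCircle((Q[:,:2]*1000).astype(np.float32)))
rect(.0125,.02,.54,-.048,.045)
rect(.100,.112,.536,.065,.05)
rect(.051,.06,.537,-.266,.025)
rect(.015,.045,.537,-.266,.025)
E
```

```text
5.3167 [ 0.5397 -0.0367  0.3384] [ 3.1413 -0.0005  0.0393]
0.0125 1149 [ 0.5393 -0.0452  0.0155] ((539.0473022460938, -45.12196350097656), (59.858680725097656, 59.59333419799805), 2.0122463703155518) ((539.0263061523438, -45.213592529296875), 41.5264892578125)
0.1 1079 [0.5367 0.0635 0.105 ] ((535.4866943359375, 64.31632232666016), (43.59142303466797, 12.28802490234375), 1.4966516494750977) ((535.5078125, 63.3831901550293), 22.042400360107422)
0.051 636 [ 0.5388 -0.2608  0.0544] ((538.6182250976562, -261.5951232910156), (23.445331573486328, 23.82015609741211), 65.7894287109375) ((538.61181640625, -261.6954345703125), 12.530000686645508)
0.015 847 [ 0.5413 -0.2528  0.0304] ((539.9241333007812, -256.5335998535156), (19.572250366210938, 29.597881317138672), 74.17501831054688) ((538.6832275390625, -260.82379150390625), 14.828879356384277)
```

View pics/w2.png

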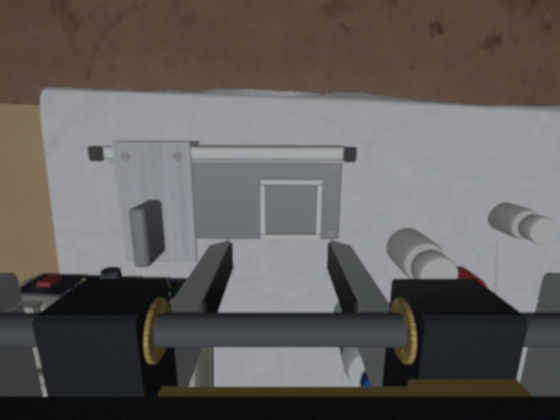

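The wrist view shows the empty pocket at (291,210), the gate aside at (155,200) and the small bottle at (525,222). I move to above the bottle.

Request:
move_arm(increments=[[[0.6, -0.01, 0.2, 0, 0, 0, 0], [0.6, -0.02, 0.5, 0, 0, 0, 0], [0.6, -0.03, 0.8, 0, 0, 0, 0], [0.6, -0.05, 1, 0, 0, 0, 0]]])

```text
time: 5.7
tool_pos: [0.5392, -0.1352, 0.3379]
ee_rot: [-3.141, -0.0, 0.044]
wrist_force: [0.1, 0.2, 0.3]
width: 0.0565
```

Request:
move_arm(increments=[[[0.6, -0.01, 0.3, 0, 0, 0, 0], [0.6, -0.03, 0.6, 0, 0, 0, 0], [0.6, -0.05, 0.8, 0, 0, 0, 0], [0.6, -0.06, 0.9, 0, 0, 0, 0], [0.6, -0.06, 0.9, 0, 0, 0, 0], [0.6, -0.06, 0.9, 0, 0, 0, 0]]])

```text
time: 6.2
tool_pos: [0.5371, -0.2241, 0.3376]
ee_rot: [-3.14, -0.0, 0.043]
wrist_force: [-0.0, -0.3, -0.5]
width: 0.0565
```

```bash
python3 - <<'E'
from h import *
np.set_printoptions(precision=4,suppress=True)
o=robot.get_obs();print(o["time"],o["tool_pos"],o["ee_rot"])
p,d=robot.snapshot("wrist");cv2.imwrite("pics/w3.png",p[:,:,::-1]);P=pts("wrist",d);z=P[...,2]
def rect(lo,hi,cx,cy,w):
    mm=((z>lo)&(z<hi)&(abs(P[...,0]-cx)<w)&(abs(P[...,1]-cy)<w)).astype(np.uint8)
    n,L,S,Cc=cv2.connectedComponentsWithStats(mm)
    k=1+np.argmax(S[1:,4]);Q=P[L==k];print(lo,len(Q),Q.mean(0),cv2.minEnclosingCircle((Q[:,:2]*1000).astype(np.float32)))
rect(.051,.06,.537,-.266,.025)
rect(.015,.045,.537,-.266,.025)
rect(.06,.09,.494,-.183,.03)
E
```

```text
6.2 [ 0.5371 -0.2241  0.3376] [-3.1401 -0.      0.0432]
0.051 607 [ 0.5388 -0.2636  0.0549] ((538.388427734375, -263.6922912597656), 11.919840812683105)
0.015 371 [ 0.5463 -0.2589  0.0317] ((538.558349609375, -263.616455078125), 14.936171531677246)
0.06 173 [ 0.5126 -0.1607  0.0709] ((509.10504150390625, -163.50479125976562), 12.900334358215332)
```

View pics/w3.png

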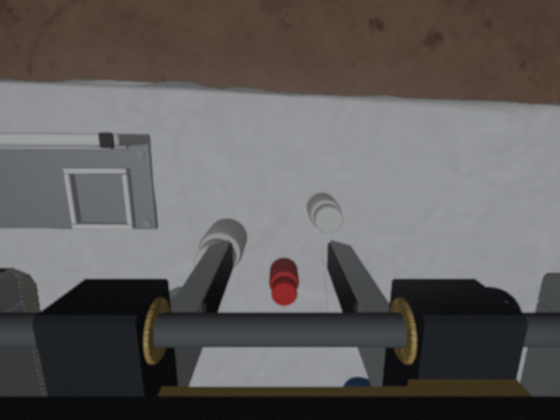

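The bottle is at (0.5385,−0.2637), pixel (325,212), with the red one at (285,280) clear of the fingers. I go down onto it.

Request:
move_arm(increments=[[[0.6, 0, 0.2, 0, 0, 0, 0], [0.6, 0, 0.35, 0, 0, 0, 0], [0.6, 0, 0.395, 0, 0, 0, 0], [0.6, 0, 0.395, 0.1, 0, 0, 0], [0.6, 0, 0.395, 0.3, 0, 0, 0], [0.6, 0, 0.395, 0.5, 0, 0, 0], [0.6, 0, 0.395, 0.6, 0, 0, 0], [0.6, 0, 0.395, 0.6, 0, 0, 0]]])

```text
time: 6.92
tool_pos: [0.5376, -0.2635, 0.2736]
ee_rot: [-3.137, 0.006, 0.043]
wrist_force: [-0.3, 0.4, 0.2]
width: 0.0564
```

Request:
move_arm(increments=[[[0.6, 0, 0, 0.15, 0, 0, 0], [0.6, 0, 0, 0.3, 0, 0, 0], [0.6, 0, 0, 0.45, 0, 0, 0], [0.6, 0, 0, 0.55, 0, 0, 0], [0.6, 0, 0, 0.6, 0, 0, 0], [0.6, 0, 0, 0.6, 0, 0, 0], [0.6, 0, 0, 0.6, 0, 0, 0]]])

```text
time: 7.5
tool_pos: [0.5388, -0.2648, 0.2183]
ee_rot: [3.141, -0.001, 0.043]
wrist_force: [0.8, 0.4, 0.1]
width: 0.0566
```

```bash
python3 - <<'E'
from h import *
np.set_printoptions(precision=4,suppress=True)
o=robot.get_obs();print(o["time"],o["tool_pos"],o["ee_rot"],o["wrist_force"])
p,d=robot.snapshot("scene");im=np.ascontiguousarray(p[200:320,280:440,::-1]);cv2.imwrite("pics/s3.png",cv2.resize(im,None,fx=5,fy=5)[:600])
E
```

```text
7.5 [ 0.5388 -0.2648  0.2183] [ 3.1412 -0.0008  0.0425] [0.8058 0.3584 0.0709]
```

View pics/s3.png

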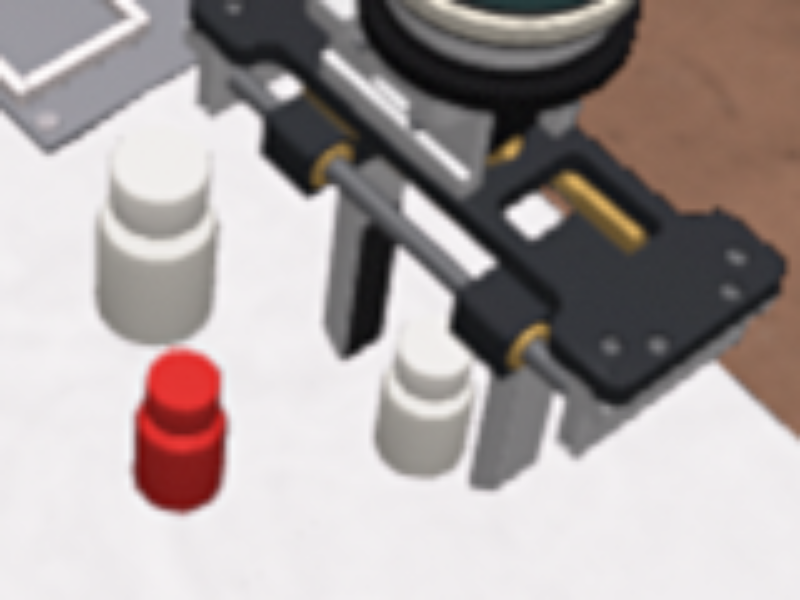

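The bottle sits midway between the fingers at (425,410) in the crop. I close on it.

Request:
move_arm(increments=[[[0.6, 0, 0, 0.025, 0, 0, 0], [0.25, 0, 0, 0.025, 0, 0, 0], [0, 0, 0, 0.025, 0, 0, 0], [0, 0, 0, 0.025, 0, 0, 0], [0, 0, 0, 0.025, 0, 0, 0], [0, 0, 0, 0.025, 0, 0, 0], [0, 0, 0, 0.025, 0, 0, 0], [0, 0, 0, 0.025, 0, 0, 0]]])

```text
time: 8.22
tool_pos: [0.5385, -0.2649, 0.2154]
ee_rot: [3.141, -0.0, 0.042]
wrist_force: [-0.6, -0.9, 0.6]
width: 0.0287
```

Request:
move_arm(increments=[[[0, 0, 0, 0, 0, 0, 0], [0, 0, 0, -0.05, 0, 0, 0], [0, 0, 0, -0.2, 0, 0, 0], [0, 0, 0, -0.4, 0, 0, 0], [0, 0, 0, -0.7, 0, 0, 0], [0, 0, 0, -0.9, 0, 0, 0], [0, 0, 0, -1, 0, 0, 0], [0, 0, 0, -1, 0, 0, 0]]])

```text
time: 8.88
tool_pos: [0.539, -0.265, 0.3187]
ee_rot: [3.138, -0.005, 0.043]
wrist_force: [0.7, 0.1, -0.3]
width: 0.0287
```

```bash
python3 - <<'E'
from h import *
np.set_printoptions(precision=4,suppress=True)
o=robot.get_obs();print(o["time"],o["tool_pos"],o["ee_rot"],o["wrist_force"],o["width"])
p,d=robot.snapshot("scene");im=np.ascontiguousarray(p[130:290,270:470,::-1]);cv2.imwrite("pics/s4.png",cv2.resize(im,None,fx=3.7,fy=3.7))
E
```

```text
8.8833 [ 0.539  -0.265   0.3187] [ 3.1382 -0.0053  0.0425] [ 0.6728  0.1357 -0.338 ] 0.028673650869584004
```

View pics/s4.png

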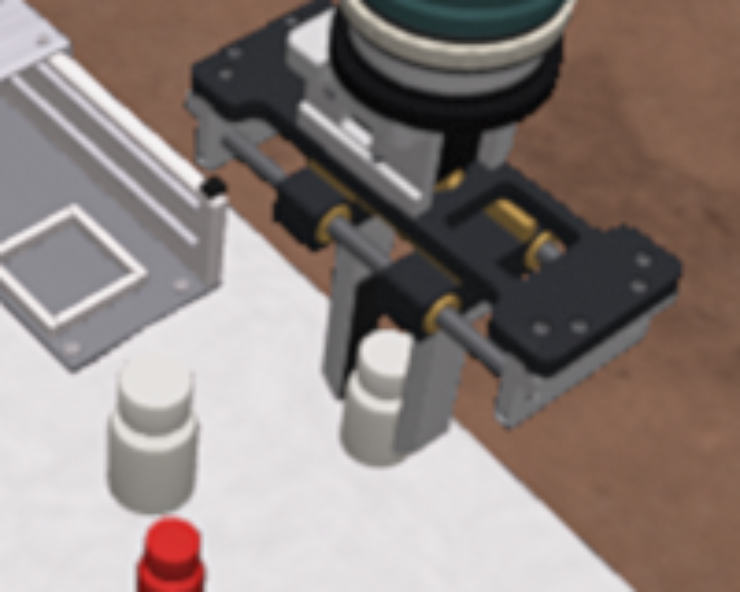

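The bottle is held upright, clear of the table. I carry it to above the pocket.

Request:
move_arm(increments=[[[0, 0.01, -0.1, 0, 0, 0, 0], [0, 0.02, -0.3, 0, 0, 0, 0], [0, 0.03, -0.55, 0, 0, 0, 0], [0, 0.04, -0.8, 0, 0, 0, 0], [0, 0.05, -1, 0, 0, 0, 0]]])

```text
time: 9.35
tool_pos: [0.5385, -0.1624, 0.3123]
ee_rot: [-3.138, 0.005, 0.043]
wrist_force: [-0.3, 1.2, 0.1]
width: 0.0288
```

Request:
move_arm(increments=[[[0, 0.01, -0.25, 0, 0, 0, 0], [0, 0.02, -0.5, 0, 0, 0, 0], [0, 0.03, -0.75, 0, 0, 0, 0], [0, 0.04, -0.9, 0, 0, 0, 0], [0, 0.05, -1, 0, 0, 0, 0], [0, 0.05, -1, 0, 0, 0, 0]]])

```text
time: 9.85
tool_pos: [0.5395, -0.0623, 0.3133]
ee_rot: [-3.14, 0.003, 0.045]
wrist_force: [-0.9, -0.2, -1.6]
width: 0.029
```

Request:
move_arm(increments=[[[0, 0, -0.1, 0, 0, 0, 0], [0, 0, -0.18, 0, 0, 0, 0], [0, 0, -0.18, 0.1, 0, 0, 0], [0, 0, -0.18, 0.25, 0, 0, 0], [0, 0, -0.18, 0.4, 0, 0, 0], [0, 0, -0.18, 0.5, 0, 0, 0], [0, 0, -0.18, 0.5, 0, 0, 0]]])

```text
time: 10.43
tool_pos: [0.5382, -0.0468, 0.2617]
ee_rot: [-3.14, 0.006, 0.042]
wrist_force: [0.1, 0.3, -1.8]
width: 0.029
```

```bash
python3 - <<'E'
from h import *
np.set_printoptions(precision=4,suppress=True)
o=robot.get_obs();print(o["time"],o["tool_pos"],o["ee_rot"],o["wrist_force"],o["width"])
p,d=robot.snapshot("scene");im=np.ascontiguousarray(p[90:250,200:400,::-1]);cv2.imwrite("pics/s5.png",cv2.resize(im,None,fx=3.7,fy=3.7))
E
```

```text
10.4333 [ 0.5382 -0.0468  0.2617] [-3.1404  0.0061  0.0416] [ 0.099   0.3437 -1.7727] 0.0289773592203947
```

View pics/s5.png

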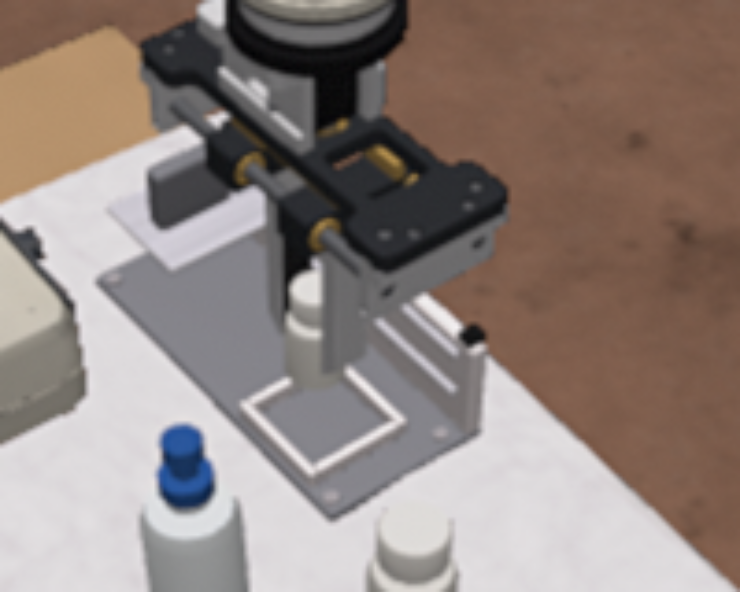

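Request:
move_arm(increments=[[[0, 0.01, 0, 0.08, 0, 0, 0], [0, 0.01, 0, 0.16, 0, 0, 0], [0, 0.01, 0, 0.24, 0, 0, 0], [0, 0.01, 0, 0.3, 0, 0, 0], [0, 0.01, 0, 0.34, 0, 0, 0], [0, 0.01, 0, 0.37, 0, 0, 0], [0, 0.01, 0, 0.37, 0, 0, 0], [0, 0.01, 0, 0.37, 0, 0, 0]]])

```text
time: 11.15
tool_pos: [0.5403, -0.0465, 0.2282]
ee_rot: [-3.142, -0.0, 0.042]
wrist_force: [-0.5, -1.0, -0.4]
width: 0.0293
```

Request:
move_arm(increments=[[[0, 0, 0, 0.005, 0, 0, 0], [0, 0, 0, 0.01, 0, 0, 0], [0, 0, 0, 0.015, 0, 0, 0], [0, 0, 0, 0.02, 0, 0, 0], [0, 0, 0, 0.02, 0, 0, 0], [0, 0, 0, 0.02, 0, 0, 0]]])

```text
time: 11.65
tool_pos: [0.5402, -0.0465, 0.2262]
ee_rot: [3.142, -0.0, 0.042]
wrist_force: [0.6, -0.1, -1.0]
width: 0.0287
```

Request:
move_arm(increments=[[[0, 0, 0, 0.01, 0, 0, 0], [0, 0, 0, 0.02, 0, 0, 0], [0, 0, 0, 0.03, 0, 0, 0], [0, 0, 0, 0.04, 0, 0, 0], [0, 0, 0, 0.04, 0, 0, 0], [0, 0, 0, 0.04, 0, 0, 0]]])

```text
time: 12.15
tool_pos: [0.5402, -0.0465, 0.222]
ee_rot: [-3.142, 0.0, 0.042]
wrist_force: [0.9, 0.3, -0.9]
width: 0.0288
```

Request:
move_arm(increments=[[[0, 0, 0, 0.005, 0, 0, 0], [0, 0, 0, 0.01, 0, 0, 0], [0, 0, 0, 0.01, 0, 0, 0], [0, 0, 0, 0.01, 0, 0, 0]]])

```text
time: 12.48
tool_pos: [0.5403, -0.0465, 0.2214]
ee_rot: [3.142, -0.0, 0.042]
wrist_force: [-0.0, -0.3, 0.4]
width: 0.0287
```

```bash
python3 - <<'E'
from h import *
np.set_printoptions(precision=4,suppress=True)
o=robot.get_obs();print(o["time"],o["tool_pos"],o["ee_rot"],o["wrist_force"],o["width"])
p,d=robot.snapshot("side");im=np.ascontiguousarray(p[90:250,200:400,::-1]);cv2.imwrite("pics/s6.png",cv2.resize(im,None,fx=3.7,fy=3.7))
E
```

```text
12.4833 [ 0.5403 -0.0465  0.2214] [ 3.1415 -0.0004  0.0424] [-0.0161 -0.2807  0.3517] 0.02871852384065976
```

View pics/s6.png

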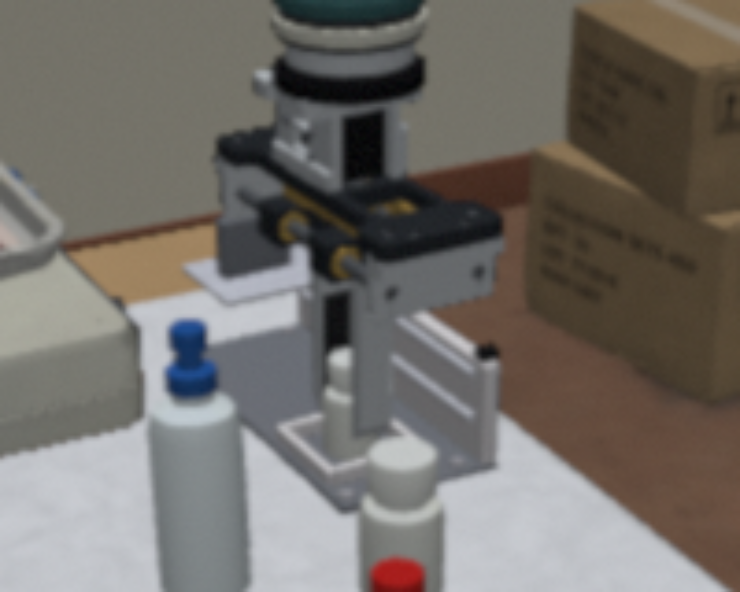

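The bottle is inside the rim at (345,440) in the crop, with no contact force yet. I lower 1–2 mm more to feel the floor.

Request:
move_arm(increments=[[[0, 0, 0, 0.005, 0, 0, 0], [0, 0, 0, 0.01, 0, 0, 0], [0, 0, 0, 0.01, 0, 0, 0], [0, 0, 0, 0.01, 0, 0, 0]]])

```text
time: 12.87
tool_pos: [0.5403, -0.0465, 0.2213]
ee_rot: [3.141, -0.001, 0.042]
wrist_force: [-1.4, 1.2, 4.9]
width: 0.0285
```

The floor is felt (about 5 N up). I release gently.

Request:
move_arm(increments=[[[0.35, 0, 0, 0, 0, 0, 0], [0.45, 0, 0, 0, 0, 0, 0], [0.55, 0, 0, 0, 0, 0, 0], [0.55, 0, 0, 0, 0, 0, 0], [0.55, 0, 0, 0, 0, 0, 0], [0.55, 0, 0, 0, 0, 0, 0]]])

```text
time: 13.37
tool_pos: [0.5402, -0.0465, 0.2199]
ee_rot: [-3.142, 0.0, 0.042]
wrist_force: [0.0, 0.4, -0.8]
width: 0.0517
```

Request:
move_arm(increments=[[[0.55, 0, 0, -0.1, 0, 0, 0], [0.55, 0, 0, -0.3, 0, 0, 0], [0.55, 0, 0, -0.5, 0, 0, 0], [0.55, 0, 0, -0.8, 0, 0, 0], [0.55, 0, 0, -1, 0, 0, 0], [0.55, 0, 0, -1, 0, 0, 0], [0.55, 0, 0, -1, 0, 0, 0]]])

```text
time: 13.95
tool_pos: [0.5405, -0.0466, 0.3222]
ee_rot: [3.141, -0.004, 0.042]
wrist_force: [0.4, -0.3, -0.1]
width: 0.0519
```

```bash
python3 - <<'E'
from h import *
np.set_printoptions(precision=4,suppress=True)
o=robot.get_obs();print(o["time"],o["tool_pos"],o["ee_rot"],o["wrist_force"],o["width"])
p,d=robot.snapshot("wrist");cv2.imwrite("pics/w7.png",p[:,:,::-1]);P=pts("wrist",d);z=P[...,2]
p,d=robot.snapshot("scene");im=np.ascontiguousarray(p[90:250,200:400,::-1]);cv2.imwrite("pics/s7.png",cv2.resize(im,None,fx=3.7,fy=3.7))
def rect(lo,hi,cx,cy,w):
    mm=((z>lo)&(z<hi)&(abs(P[...,0]-cx)<w)&(abs(P[...,1]-cy)<w)).astype(np.uint8)
    n,L,S,Cc=cv2.connectedComponentsWithStats(mm)
    if n<2: print("none");return
    k=1+np.argmax(S[1:,4]);Q=P[L==k];print(lo,len(Q),Q.mean(0),cv2.minEnclosingCircle((Q[:,:2]*1000).astype(np.float32)),cv2.minAreaRect((Q[:,:2]*1000).astype(np.float32)))
rect(.056,.066,.54,-.046,.025)
rect(.0125,.02,.54,-.048,.045)
rect(.100,.112,.536,.065,.05)
E
```

```text
13.95 [ 0.5405 -0.0466  0.3222] [ 3.1406 -0.0041  0.0424] [ 0.4232 -0.2502 -0.0763] 0.051942523411156016
0.056 690 [ 0.5392 -0.0447  0.0589] ((538.6683349609375, -44.83605194091797), 12.024580955505371) ((539.0619506835938, -44.87047576904297), (23.503721237182617, 23.362716674804688), 48.64175796508789)
0.0125 1179 [ 0.5386 -0.0464  0.0139] ((537.2435302734375, -46.555965423583984), 41.15538787841797) ((537.5021362304688, -46.23329162597656), (59.86463165283203, 60.03041076660156), 2.261554479598999)
0.1 1192 [0.5355 0.0623 0.1034] ((534.7117919921875, 63.003501892089844), 21.797962188720703) ((534.7832641601562, 62.835601806640625), (43.13362121582031, 12.269269943237305), 2.273165225982666)
```

View pics/s7.png

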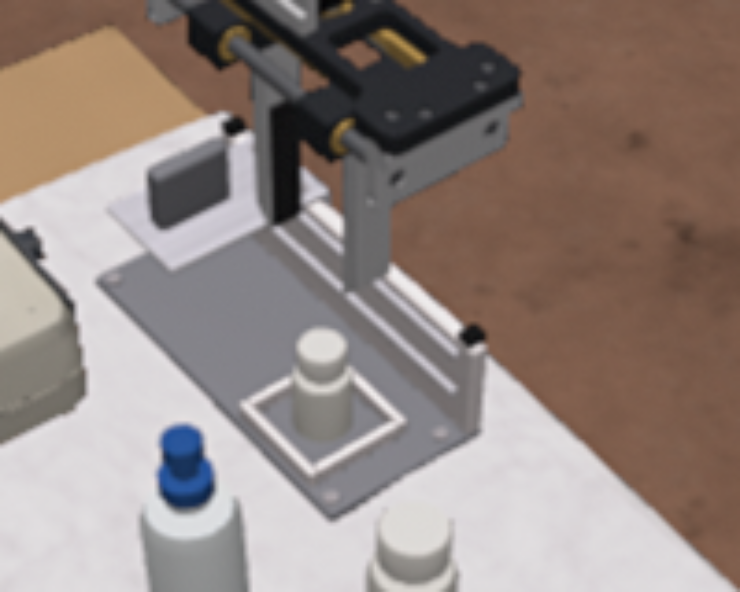

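View pics/w7.png

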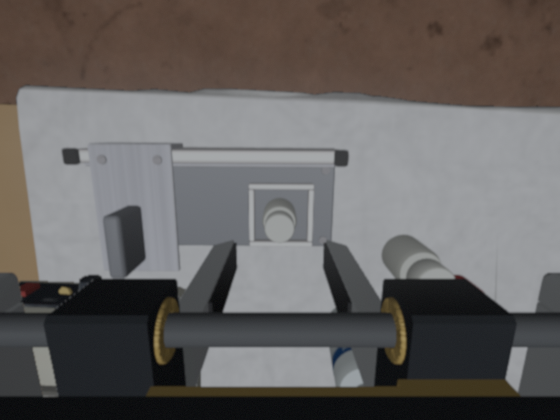

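The bottle stands upright, about 2 mm from the pocket centre (wrist view: bottle (280,220) within the rim). Back to the fin.

Request:
move_arm(increments=[[[0.55, 0, -0.2, 0, 0, 0, 0], [0.55, 0, -0.5, 0, 0, 0, 0], [0.55, 0, -0.8, 0, 0, 0, 0], [0.55, 0, -1, 0, 0, 0, 0], [0.55, 0, -1, 0, 0, 0, 0]]])

```text
time: 14.47
tool_pos: [0.5351, 0.0565, 0.3179]
ee_rot: [-3.14, 0.004, 0.047]
wrist_force: [-0.7, -0.6, -0.7]
width: 0.0519
```

Request:
move_arm(increments=[[[0.55, 0, -0.05, 0, 0, 0, 0], [0.55, 0, -0.095, 0, 0, 0, 0], [0.55, 0, -0.095, 0.1, 0, 0, 0], [0.55, 0, -0.095, 0.25, 0, 0, 0], [0.55, 0, -0.095, 0.38, 0, 0, 0], [0.55, 0, -0.095, 0.42, 0, 0, 0], [0.55, 0, -0.095, 0.42, 0, 0, 0]]])

```text
time: 15.05
tool_pos: [0.535, 0.0621, 0.2758]
ee_rot: [3.141, 0.004, 0.041]
wrist_force: [-0.4, -0.6, 0.0]
width: 0.0514
```

Request:
move_arm(increments=[[[0, 0, 0, 0, 0, 0, 0], [0, 0, 0, 0, 0, 0, 0], [0, 0, 0, 0, 0, 0, 0], [0, 0, 0, 0, 0, 0, 0], [0, 0, 0, 0, 0, 0, 0], [0, 0, 0, 0, 0, 0, 0], [0, 0, 0, 0, 0, 0, 0], [0, 0, 0, 0, 0, 0, 0]]])

```text
time: 15.72
tool_pos: [0.5357, 0.0623, 0.2786]
ee_rot: [3.14, -0.001, 0.042]
wrist_force: [0.6, -2.8, 1.6]
width: 0.0118
```

Request:
move_arm(increments=[[[0, 0, 0.1, 0, 0, 0, 0], [0, 0, 0.25, 0, 0, 0, 0], [0, 0, 0.4, 0, 0, 0, 0], [0, 0, 0.55, 0, 0, 0, 0], [0, 0, 0.7, 0, 0, 0, 0], [0, 0, 0.85, 0, 0, 0, 0], [0, 0, 0.95, 0, 0, 0, 0], [0, 0, 1, 0, 0, 0, 0]]])

```text
time: 16.38
tool_pos: [0.5396, -0.0381, 0.2786]
ee_rot: [-3.141, 0.001, 0.041]
wrist_force: [-2.8, 1.0, 4.2]
width: 0.012
```

Request:
move_arm(increments=[[[0, 0, 0.03, 0, 0, 0, 0], [0, 0, 0.06, 0, 0, 0, 0], [0, 0, 0.08, 0, 0, 0, 0], [0, 0, 0.1, 0, 0, 0, 0], [0, 0, 0.1, 0, 0, 0, 0], [0, 0, 0.1, 0, 0, 0, 0]]])

```text
time: 16.88
tool_pos: [0.54, -0.0469, 0.2786]
ee_rot: [3.141, 0.001, 0.043]
wrist_force: [-3.8, 0.6, 4.9]
width: 0.0119
```

Request:
move_arm(increments=[[[0, 0, 0.02, 0, 0, 0, 0], [0, 0, 0.04, 0, 0, 0, 0], [0, 0, 0.04, 0, 0, 0, 0]]])

```text
time: 17.13
tool_pos: [0.5401, -0.0491, 0.2785]
ee_rot: [-3.136, 0.001, 0.044]
wrist_force: [-4.4, 7.6, 6.1]
width: 0.0116
```

The closed stop is felt (force rising to 7.6 N). I ease off, release and lift away.

Request:
move_arm(increments=[[[0, 0, -0.02, 0, 0, 0, 0], [0.55, 0, -0.02, 0, 0, 0, 0], [0.55, 0, -0.02, 0, 0, 0, 0], [0.55, 0, -0.02, 0, 0, 0, 0], [0.55, 0, -0.02, 0, 0, 0, 0], [0.55, 0, -0.02, 0, 0, 0, 0], [0.55, 0, -0.02, -0.1, 0, 0, 0], [0.55, 0, -0.02, -0.3, 0, 0, 0]]])

```text
time: 17.8
tool_pos: [0.5396, -0.049, 0.3059]
ee_rot: [-3.14, 0.006, 0.042]
wrist_force: [0.6, 0.5, -0.0]
width: 0.051
```

Request:
move_arm(increments=[[[0.55, 0, 0, -0.3, 0, 0, 0], [0.55, 0, 0, -0.6, 0, 0, 0], [0.55, 0, 0, -0.9, 0, 0, 0], [0.55, 0, 0, -0.9, 0, 0, 0], [0.55, 0, 0, -0.9, 0, 0, 0]]])

```text
time: 18.22
tool_pos: [0.5406, -0.0491, 0.4016]
ee_rot: [3.14, -0.006, 0.042]
wrist_force: [0.0, -0.4, 0.4]
width: 0.0518
```

```bash
python3 - <<'E'
from h import *
np.set_printoptions(precision=4,suppress=True)
o=robot.get_obs();print(o["time"],o["tool_pos"],o["wrist_force"],o["width"])
p,d=robot.snapshot("wrist");P=pts("wrist",d);z=P[...,2]
mm=((z>.1)&(z<.112)&(abs(P[...,0]-.54)<.05)&(abs(P[...,1]+.045)<.05)).astype(np.uint8)
Q=P[mm>0];print(cv2.minAreaRect((Q[:,:2]*1000).astype(np.float32)))
p,d=robot.snapshot("scene");im=np.ascontiguousarray(p[110:300,200:400,::-1]);cv2.imwrite("pics/s8.png",cv2.resize(im,None,fx=3,fy=3))
p,d=robot.snapshot("side");im=np.ascontiguousarray(p[140:260,220:380,::-1]);cv2.imwrite("pics/s9.png",cv2.resize(im,None,fx=4,fy=4))
E
```

```text
18.2167 [ 0.5406 -0.0491  0.4016] [ 0.0253 -0.3978  0.4042] 0.05180812656146164
((537.95849609375, -46.57931137084961), (42.84086608886719, 10.998357772827148), 2.1560702323913574)
```

View pics/s8.png

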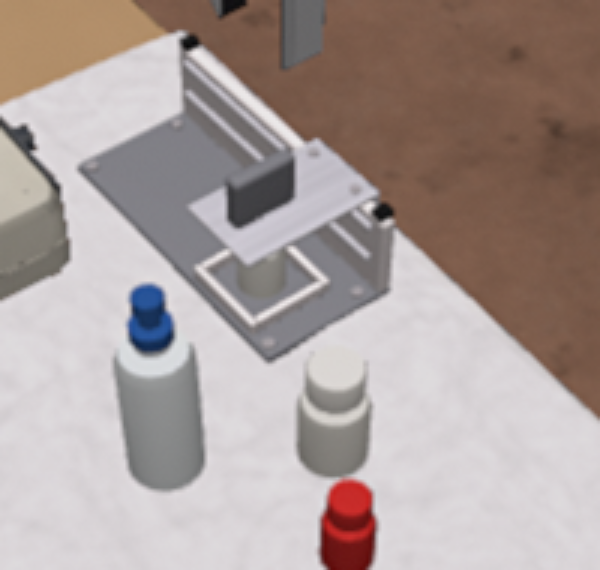

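View pics/s9.png

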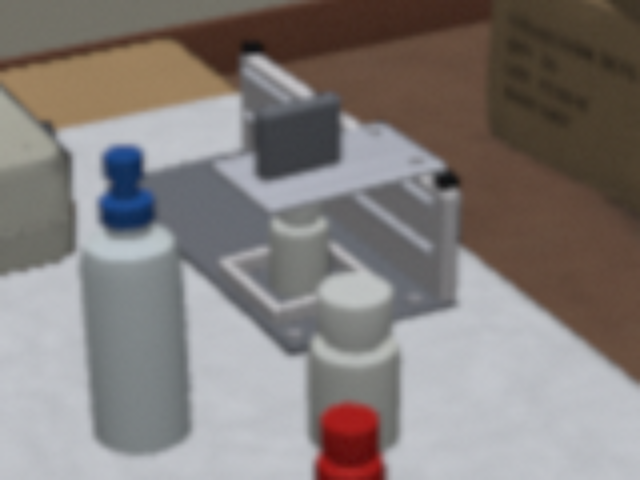

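Both views show the bottle upright under the closed gate, with the fin over the pocket centre and the spray where it was. I hand the job in.

```bash
python3 -c "
from bench import robot
print(robot.close_job())"
```

```text
the job is handed in; nothing more can be done
None
```

The small white bottle is standing in the pocket with the gate closed over it. I handed the job in at about 18 s of the 58 s allowed; no verdict is reported.

**What I did:**
- I gripped the gate's fin and slid it about 0.102 m to its open stop, where the force rose to about 15 N.
- I picked up the bottle and lowered it until the pocket floor pushed back with about 5 N. Then I released it and lifted away.
- I slid the gate back about 0.11 m until the closed stop pushed back with 7.6 N, then released and lifted well clear.

**Last checks:**
- **Bottle:** before closing, it stood upright about 2 mm from the measured pocket centre. The final scene and side pictures show it still upright inside the rim.
- **Gate:** the fin's top was measured at y = −0.0466, against a pocket centre at y ≈ −0.046, so the gate is closed to within a few mm.
- **Spray and robot:** in the pictures the spray stands where it was. The wrist force was near zero with the gripper clear of everything.
- **Disagreement:** the different camera views disagreed by up to 5 mm on positions, mainly for the bottle at the start. That is more than the stated 2 mm calibration, but no check failed.

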